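# Fit the right cartridge into the filter bowl

### The arm

A 6-joint arm with a two-finger parallel gripper is mounted at the origin on the work surface. World frame = base frame: x ahead of the robot, y to its left, z up, the work surface at z = 0. Lengths are in m, angles in degrees, forces in N, time in s.
With the tool pointing down it reaches from about 0.35 to 0.875 m from the base axis. Payload 4.2 kg.
Tool frame: the origin (TCP) lies midway between the tips of the shut fingers; the grasp point (between the pads) lies 19 mm behind it; z points along the fingers, y is the direction in which the jaws open and shut (so a half turn about z gives the same grasp; the last joint's range is limited). The gripper opens to 87 mm and grips with 3 to 60 N. Pads are 19 mm wide; open, the fingers measure 117 mm over their backs; the gripper's body (75 mm by 190 mm) begins 51 mm behind the grasp point.
Start: joints at [-57.147, 22.042, 0.453, 0, -68.411, -14.817], TCP at [0.194, -0.594, 0.192] pointing down, gripper open.
Joint ranges: [-179.83, 179.83], [-69.29, 118.12], [-61.27, 80.66], [-181.25, 117.63], [-171.15, -9.14], [-177.46, 177.46]. Speed limits (degrees/s): [159.86, 159.86, 180, 180, 180, 180].

### API

Orientations are given as a 3x3 rotation matrix whose columns are the frame's x, y, z axes.
In Python, from station import r gives the robot as it stands.
- The arm moves only by the tool play_rows, never from a script. Its argument "commands" is a list that holds one entry, the list of rows, each a list of 7 numbers: the shift along the world's x, y, z in m, then the turn, a rotation vector about the world's x, y, z in rad, then the closure, from 0 (fully open) to 1 (shut). A call has 1 to 5 rows; each row is the pose to reach, as a shift and turn from the pose commanded when the call began; what a row does not reach only later rows make up. A row lasts 1/10 s, in which the tool goes at most 50 mm and 8.59 degrees, less where a joint would pass 70% of its speed; a pose out of reach is approached as far as the arm can. A call with a gripper value outside its range is refused whole. The fingers move at their own pace and stop on an object; the grip force is fixed at half the most. Time passes only in rows, so rows that repeat a pose let the fingers close. It gives the time, the measured TCP pose, the force and the opening at its end, in the units of the state.
- r.sense(): the state, without advancing time (a new reading comes with each control period).
- r.capture(name): name is "side" or "top"; returns a dict with "image" (384x512x3 uint8, red, green, blue), "range_z" (384x512 float32, m along the optical axis (not along the pixel's ray), 0 where there is no reading), "intrinsics" (3x3 intrinsics, pixels), "k1" (the pictures are not rectified: a ray, as slopes to the right and down, at radius r is drawn at 1 + k1 r^2 times it, then the intrinsics apply), "extrinsics" (4x4, takes a point from camera to world coordinates). Camera axes: x right, y up, looking along -z (the intrinsics and any distortion apply to the point x, -y, -z); pixel columns grow to the right and rows downward; lengths in m; the calibration is good to about 2 mm. A picture is of the moment at which its call begins.
- r.finish_job(): hands the job in, once; it reports no verdict.
The state is a dict: "time_s": time; "joints": joint angles; "joint_velocities": joint speeds; "effort": joint torques, N m; "tcp_pos": TCP position; "ee_rot": TCP orientation; "wrist_force": force on the tool from outside, world axes, zero at the start; "moment": the same for the moment, N m; "gripper_width": opening from 0.0 (shut) to 1.0 (fully open).
Only numpy, scipy, OpenCV 4.12 (cv2) and the standard library are available. Lean on these libraries where they do the work, as an engineer would, in place of code of your own. Each camera call takes 0.05 s, during which the arm holds its last target. There are 200 camera calls.

### The job

The aluminium filter bowl on the bench needs a cartridge: of the three pleated cartridges, pick the widest one that goes all the way down inside the bowl. Lower it in, keeping hold of it until its foot is well inside the bowl, let it stand upright on the bowl's floor and let go. The other two must end up out of the bowl, standing upright on the bench.

Things in the scene. Friction and masses are not known exactly. Their poses are not given: they have to be found in the camera images.
- bowl: Open aluminium cup upright on a square blue plate (100 x 100 x 10 mm) fixed to the bench. Straight bore 60 mm in diameter, flat floor 15 mm above the bench; from 39 to 51 mm above the bench it flares to a mouth 76 mm wide inside, 84 mm over the rim. Wall 4 mm. A part too wide for the bore stops in the flare. Origin: centre of the plate's underside, at bench height, on the bowl's axis; z up.
- cartridge_wide: A pleated filter cartridge, an upright cylinder 68 mm in diameter and 95 mm tall, about 190 g: cream pleated side, black caps 12 mm high at foot and top, a thin orange disc on the top. The three cartridges look alike but for their diameter (68, 52 and 36 mm); at the start they stand in a row on the bench, in any order. Origin: centre of the foot; z points up along its axis.
- cartridge_middle: A pleated filter cartridge, an upright cylinder 52 mm in diameter and 95 mm tall, about 120 g: cream pleated side, black caps 12 mm high at foot and top, a thin orange disc on the top. The three cartridges look alike but for their diameter (68, 52 and 36 mm); at the start they stand in a row on the bench, in any order. Origin: centre of the foot; z points up along its axis.
- cartridge_narrow: A pleated filter cartridge, an upright cylinder 36 mm in diameter and 95 mm tall, about 70 g: cream pleated side, black caps 12 mm high at foot and top, a thin orange disc on the top. The three cartridges look alike but for their diameter (68, 52 and 36 mm); at the start they stand in a row on the bench, in any order. Origin: centre of the foot; z points up along its axis.
Not all that is in view belongs to the job. What is shaped like the cartridge_wide but yellow is not meant. Leave any purple look-alike of the cartridge_middle alone.

How it is judged (in metres and radians):
On the way:
1. the 52 mm cartridge is lowered into the bowl's mouth while the gripper still holds it (horizontal distance between cartridge_middle and bowl below 0.03 m and z of cartridge_middle in the frame of bowl below 0.051 m and contact force between the fingers and cartridge_middle above 0.5 N), for 0.05 s.
At the end, for the whole second after the job is handed in: The 52 mm cartridge stands in the bowl at rest: its foot within 6 mm of the bowl's floor and 10 mm of its axis, upright within 0.15 rad. The 68 mm and 36 mm cartridges are at rest out of the bowl, more than 60 mm from its axis, with their feet on the bench (within 10 mm) and upright within 0.15 rad (horizontal distance between cartridge_middle and bowl below 0.01 m and z of cartridge_middle in the frame of bowl below 0.021 m and angle between each of cartridge_middle, cartridge_wide, cartridge_narrow's own z axis and vertical below 0.15 rad and linear speed of each of cartridge_middle, cartridge_wide, cartridge_narrow below 0.02 m/s and horizontal distance between each of cartridge_wide, cartridge_narrow and bowl above 0.06 m and height (world z) of cartridge_wide between -0.01 and 0.01 m and height (world z) of cartridge_narrow between -0.01 and 0.01 m); the robot touches nothing.
It also fails if it takes over 59 s, if anything falls off the work surface, if the arm or the gripper's body presses on something with over 40 N, if the wrist force passes 120 N, or if a joint passes its speed limit or range.

## Working session

There is one attempt and no reset: what is moved stays moved. The work goes in short steps, Python scripts to look and compute and a tool call to move; the robot and the scene stay as the last step left them, time stands still between calls to the robot, and variables do not carry over. Pictures are saved under pics/ and viewed, about 8 in all and at most 12, crops included, and the job is handed in when it is done.

Besides the shell and the picture viewer there is one more tool, called in YAML: its name, and indented under it one key for each argument. play_rows: Moves the arm, as the interface text tells. Its arguments: {"type":"object","properties":{"commands":{"type":"array","items":{"type":"array","items":{"type":"array","items":{"type":"number"}}}}},"required":["commands"]}

```bash
mkdir -p pics; cat > h.py <<'E'
import numpy as np, cv2
from station import r
def cap(n,f=None):
    c=r.capture(n)
    if f: cv2.imwrite('pics/'+f,c['image'][:,:,::-1])
    return c
def cloud(c):
    K=c['intrinsics'];D=np.array([c['k1'],0,0,0,0.])
    h,w=c['range_z'].shape
    u,v=np.meshgrid(np.arange(w),np.arange(h))
    p=cv2.undistortPoints(np.stack([u,v],-1).reshape(-1,1,2).astype(float),K,D).reshape(h,w,2)
    z=c['range_z']; P=np.stack([p[...,0]*z,-p[...,1]*z,-z,np.ones_like(z)],-1)
    W=(P@np.array(c['extrinsics']).T)[...,:3]; W[z==0]=np.nan
    return W
E
python3 - <<'E'
from h import *
for n in('side','top'):
    c=cap(n,n+'1.png');np.savez(n+'1.npz',W=cloud(c),im=c['image']);print(np.round(c['extrinsics'],3))
s=r.sense();print(s['tcp_pos'],np.round(s['ee_rot'],3),s['gripper_width'],s['time_s'])
a=cv2.imread('pics/side1.png');b=cv2.imread('pics/top1.png')
E
```

```text
[[ 0.982  0.087 -0.17   0.408]
 [-0.19   0.55  -0.813 -0.666]
 [ 0.022  0.83   0.557  0.461]
 [ 0.     0.     0.     1.   ]]
[[ 0.003  0.979 -0.203  0.364]
 [-1.     0.001 -0.007 -0.044]
 [-0.006  0.203  0.979  0.873]
 [ 0.     0.     0.     1.   ]]
[ 0.19334692 -0.59374309  0.19127872] [[-0.951 -0.309 -0.001]
 [-0.309  0.951  0.002]
 [ 0.     0.002 -1.   ]] 0.9973189912763148 0.1
```

View pics/top1.png

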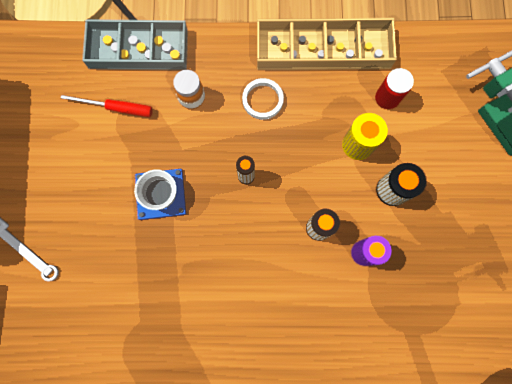

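View pics/side1.png

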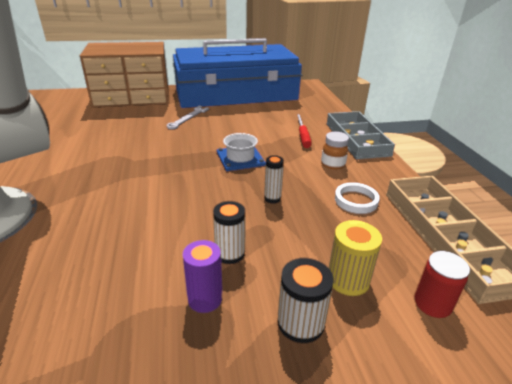

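Top view: the narrow cartridge is at (245,164), the middle one at (324,223), the wide one at (407,180) and the bowl at (157,190). The purple (374,250) and yellow (368,132) look-alikes are to be left alone. (324,223) has a cream side and black caps and is of medium size. I'll check its diameter and confirm in a crop.

```bash
python3 - <<'E'
from h import *
d=np.load('top1.npz');W=d['W']
def fit(n,u,v,zl,zh,R=30):
    s=W[v-R:v+R,u-R:u+R].reshape(-1,3);s=s[(s[:,2]>zl)&(s[:,2]<zh)]
    (x,y),rad=cv2.minEnclosingCircle(s[:,:2].astype(np.float32))
    print(n,len(s),'c %.4f %.4f d %.4f z %.4f'%(x,y,2*rad,np.median(s[:,2])),'mean',s.mean(0).round(4))
fit('narrow',245,164,.088,.105,20)
fit('mid',325,223,.088,.105,24)
fit('wide',407,182,.088,.105)
fit('purple',374,250,.088,.105,24)
fit('yellow',368,132,.088,.105)
fit('bowl rim',157,190,.046,.058)
s=np.load('side1.npz');Ws=s['W']
def f2(n,u0,u1,v0,v1,zl,zh):
    p=Ws[v0:v1,u0:u1].reshape(-1,3);p=p[(p[:,2]>zl)&(p[:,2]<zh)]
    (x,y),rad=cv2.minEnclosingCircle(p[:,:2].astype(np.float32));print('side',n,len(p),'c %.4f %.4f d %.4f'%(x,y,2*rad),np.median(p[:,2]))
f2('mid',210,248,200,225,.09,.105); f2('bowl',218,262,132,165,.046,.058)
im=d['im'][:,:,::-1];cv2.imwrite('pics/crop1.png',cv2.resize(im[140:280,220:440],None,fx=3.5,fy=3.5,interpolation=2))
E
```

```text
narrow 274 c 0.5818 -0.0260 d 0.0371 z 0.0939 mean [ 0.5808 -0.026   0.0938]
mid 608 c 0.4697 -0.1769 d 0.0522 z 0.0938 mean [ 0.4694 -0.1767  0.0937]
wide 1030 c 0.5502 -0.3359 d 0.0694 z 0.0936 mean [ 0.5503 -0.3352  0.0934]
purple 657 c 0.4186 -0.2700 d 0.0533 z 0.0939 mean [ 0.4185 -0.269   0.0939]
yellow 954 c 0.6507 -0.2682 d 0.0703 z 0.0935 mean [ 0.6502 -0.2676  0.0935]
bowl rim 333 c 0.5415 0.1552 d 0.0831 z 0.0486 mean [0.5418 0.157  0.0487]
side mid 563 c 0.4699 -0.1792 d 0.0549 0.09482156377874251
side bowl 177 c 0.5419 0.1555 d 0.0858 0.049620932519679306
```

View pics/crop1.png

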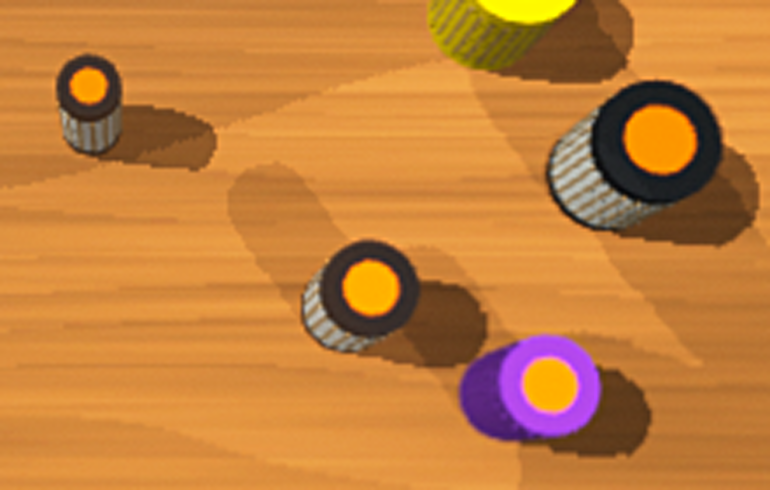

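The crop confirms (324,223), the cream and black one, 52 mm in diameter, at (0.470, -0.178). The bowl axis is at (0.5415, 0.1555). The heights agree with what they should be.

play_rows:
  commands:
    - [[0.027,0.041,0,0,0,0,0],[0.054,0.082,0,0,0,0,0],[0.081,0.123,0,0,0,0,0],[0.108,0.164,0,0,0,0,0],[0.135,0.205,0,0,0,0,0]]

```text
time_s: 0.6
tcp_pos: [0.329, -0.3874, 0.1919]
ee_rot: [[-0.951, -0.309, -0.0], [-0.309, 0.951, 0.0], [0.0, 0.001, -1.0]]
wrist_force: [1.8, -1.0, 0.7]
gripper_width: 1.004
```

play_rows:
  commands:
    - [[0.027,0.041,0,0,0,0,0],[0.054,0.082,0,0,0,0,0],[0.081,0.123,0,0,0,0,0],[0.108,0.164,0,0,0,0,0],[0.135,0.205,0,0,0,0,0]]

```text
time_s: 1.1
tcp_pos: [0.464, -0.1823, 0.1921]
ee_rot: [[-0.951, -0.31, -0.0], [-0.31, 0.951, 0.0], [0.0, 0.0, -1.0]]
wrist_force: [0.6, -0.4, -0.2]
gripper_width: 1.002
```

play_rows:
  commands:
    - [[0.004,0.005,0,0,0,0,0],[0.004,0.005,0,0,0,0,0],[0.004,0.005,0,0,0,0,0]]

```text
time_s: 1.4
tcp_pos: [0.4668, -0.1796, 0.1919]
ee_rot: [[-0.951, -0.309, -0.001], [-0.309, 0.951, 0.0], [0.001, 0.0, -1.0]]
wrist_force: [-0.4, -0.1, -0.1]
gripper_width: 0.998
```

play_rows:
  commands:
    - [[0.003,0.001,-0.035,0,0,0,0],[0.003,0.001,-0.07,0,0,0,0],[0.003,0.001,-0.1,0,0,0,0],[0.003,0.001,-0.125,0,0,0,0],[0.003,0.001,-0.136,0,0,0,0]]

```text
time_s: 1.9
tcp_pos: [0.4679, -0.1795, 0.054]
ee_rot: [[-0.952, -0.307, -0.005], [-0.307, 0.952, 0.001], [0.004, 0.002, -1.0]]
wrist_force: [0.2, -0.5, 0.1]
gripper_width: 1.001
```

play_rows:
  commands:
    - [[0,0,0,0,0,0,0.2],[0,0,0,0,0,0,0.3],[0,0,0,0,0,0,0.4],[0,0,0,0,0,0,0.5],[0,0,0,0,0,0,0.6]]

```text
time_s: 2.4
tcp_pos: [0.4711, -0.1783, 0.0571]
ee_rot: [[-0.951, -0.31, 0.002], [-0.31, 0.951, -0.0], [-0.002, -0.001, -1.0]]
wrist_force: [-0.3, -0.1, 0.8]
gripper_width: 0.63
```

play_rows:
  commands:
    - [[0,0,0,0,0,0,0.8],[0,0,0,0,0,0,1],[0,0,0,0,0,0,1],[0,0,0,0,0,0,1],[0,0,0,0,0,0,1]]

```text
time_s: 2.9
tcp_pos: [0.4711, -0.1782, 0.0569]
ee_rot: [[-0.951, -0.31, 0.001], [-0.31, 0.951, -0.0], [-0.001, -0.001, -1.0]]
wrist_force: [-1.3, 1.1, 5.9]
gripper_width: 0.586
```

play_rows:
  commands:
    - [[0,0,0.01,0,0,0,1],[0,0,0.035,0,0,0,1],[0,0,0.07,0,0,0,1],[0,0,0.105,0,0,0,1],[0,0,0.13,0,0,0,1]]

```text
time_s: 3.4
tcp_pos: [0.4708, -0.1784, 0.1887]
ee_rot: [[-0.951, -0.31, 0.002], [-0.31, 0.951, -0.0], [-0.002, -0.001, -1.0]]
wrist_force: [0.9, 0.0, -1.1]
gripper_width: 0.585
```

play_rows:
  commands:
    - [[0.007,0.034,0,0,0,0,1],[0.014,0.068,0,0,0,0,1],[0.021,0.102,0,0,0,0,1],[0.028,0.136,0,0,0,0,1],[0.035,0.166,0,0,0,0,1]]

```text
time_s: 3.9
tcp_pos: [0.5051, -0.0108, 0.1862]
ee_rot: [[-0.951, -0.31, -0.001], [-0.31, 0.951, 0.0], [0.001, 0.0, -1.0]]
wrist_force: [0.4, -0.3, -1.1]
gripper_width: 0.586
```

play_rows:
  commands:
    - [[0.008,0.036,0,0,0,0,1],[0.015,0.072,0,0,0,0,1],[0.022,0.107,0,0,0,0,1],[0.029,0.14,0,0,0,0,1],[0.036,0.168,0,0,0,0,1]]

```text
time_s: 4.4
tcp_pos: [0.5412, 0.1573, 0.186]
ee_rot: [[-0.951, -0.31, -0.001], [-0.31, 0.951, -0.0], [0.001, 0.0, -1.0]]
wrist_force: [0.7, -1.0, -0.9]
gripper_width: 0.59
```

play_rows:
  commands:
    - [[0,0,0,0,0,0,1],[0,0,0,0,0,0,1],[0,0,0,0,0,0,1],[0,0,0,0,0,0,1]]

```text
time_s: 4.8
tcp_pos: [0.5412, 0.1547, 0.1863]
ee_rot: [[-0.951, -0.308, -0.0], [-0.308, 0.951, -0.0], [0.0, -0.0, -1.0]]
wrist_force: [-0.0, -0.2, -0.3]
gripper_width: 0.584
```

```bash
python3 - <<'E'
from h import *
s=r.sense();print(s['tcp_pos'],s['gripper_width'],s['wrist_force'])
c=cap('side','side2.png');np.savez('side2.npz',W=cloud(c))
c2=cap('top','top2.png')
cv2.imwrite('pics/crop2.png',np.hstack([cv2.resize(c['image'][40:200,160:330,::-1],None,fx=2.3,fy=3*2.3/3),cv2.resize(c2['image'][120:280,100:270,::-1],None,fx=2.3,fy=2.3)]))
E
```

```text
[0.54120455 0.15469679 0.18630216] 0.5838180148686728 [-0.04453025 -0.24320109 -0.31304435]
```

View pics/crop2.png

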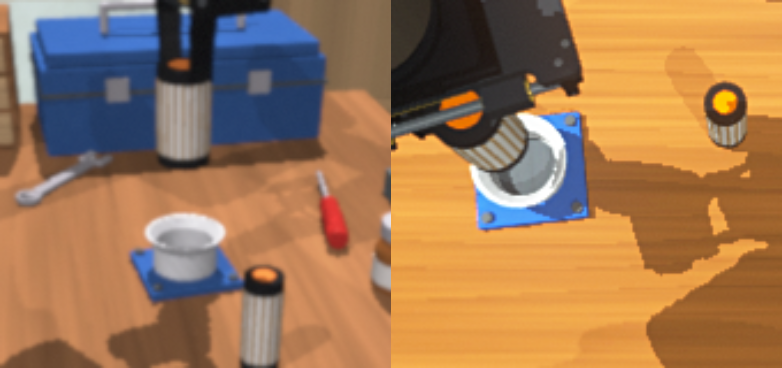

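Side view: the cartridge is held upright above the bowl, foot at crop (183,160), bowl mouth at (185,232). I'll measure where its axis lies relative to the bowl's.

```bash
python3 - <<'E'
from h import *
from scipy.optimize import least_squares
W=np.load('side2.npz')['W']
def circ(p,R,x0):
    f=lambda q:np.hypot(p[:,0]-q[0],p[:,1]-q[1])-R
    s=least_squares(f,x0,loss='soft_l1',f_scale=.001);return s.x.round(4),len(p),np.median(abs(s.fun)).round(4)
P=W[60:118,215:265].reshape(-1,3)
P=P[np.hypot(P[:,0]-.5415,P[:,1]-.155)<.035]
print('z',np.nanmin(P[:,2]),np.nanmax(P[:,2]))
for lo,hi in((.12,.145),(.145,.175),(.175,.2)):
    print(circ(P[(P[:,2]>lo)&(P[:,2]<hi)],.026,[.54,.155]))
B=W.reshape(-1,3);B=B[np.hypot(B[:,0]-.5415,B[:,1]-.155)<.05]
b=B[(B[:,2]>.017)&(B[:,2]<.036)];rr=np.hypot(b[:,0]-.5415,b[:,1]-.155)
print('bowl outer',circ(b[rr>.03],.034,[.54,.155]))
b=B[(B[:,2]>.047)&(B[:,2]<.056)]
print('rim',circ(b,.040,[.54,.155]))
E
```

```text
z 0.1291630215390031 0.24928820479412922
(array([0.5399, 0.155 ]), 145, np.float64(0.0008))
(array([0.54  , 0.1544]), 316, np.float64(0.0007))
(array([0.5403, 0.1544]), 266, np.float64(0.0007))
bowl outer (array([0.5415, 0.1547]), 260, np.float64(0.0014))
rim (array([0.5413, 0.1534]), 160, np.float64(0.0016))
```

The axes agree within about 1.5 mm, against 4 mm of clearance. I'll correct x and lower, watching the force.

play_rows:
  commands:
    - [[0.001,0,-0.02,0,0,0,1],[0.001,0,-0.045,0,0,0,1],[0.001,0,-0.065,0,0,0,1],[0.001,0,-0.075,0,0,0,1],[0.001,0,-0.08,0,0,0,1]]

```text
time_s: 5.4
tcp_pos: [0.5423, 0.1552, 0.1055]
ee_rot: [[-0.951, -0.309, -0.001], [-0.309, 0.951, -0.001], [0.001, -0.0, -1.0]]
wrist_force: [0.2, 0.5, -0.3]
gripper_width: 0.583
```

play_rows:
  commands:
    - [[0,0,-0.004,0,0,0,1],[0,0,-0.008,0,0,0,1],[0,0,-0.012,0,0,0,1],[0,0,-0.016,0,0,0,1],[0,0,-0.018,0,0,0,1]]

```text
time_s: 5.9
tcp_pos: [0.5424, 0.1557, 0.088]
ee_rot: [[-0.951, -0.31, -0.0], [-0.31, 0.951, -0.0], [0.0, -0.0, -1.0]]
wrist_force: [0.5, 0.3, -1.6]
gripper_width: 0.585
```

play_rows:
  commands:
    - [[0,0,-0.004,0,0,0,1],[0,0,-0.008,0,0,0,1],[0,0,-0.011,0,0,0,1],[0,0,-0.013,0,0,0,1],[0,0,-0.014,0,0,0,1]]

```text
time_s: 6.4
tcp_pos: [0.5425, 0.1557, 0.074]
ee_rot: [[-0.951, -0.31, -0.0], [-0.31, 0.951, -0.0], [0.0, -0.0, -1.0]]
wrist_force: [-0.2, -0.7, -0.3]
gripper_width: 0.584
```

play_rows:
  commands:
    - [[0,0,-0.001,0,0,0,1],[0,0,-0.001,0,0,0,1]]

```text
time_s: 6.6
tcp_pos: [0.5425, 0.1557, 0.0732]
ee_rot: [[-0.951, -0.31, 0.0], [-0.31, 0.951, -0.0], [-0.0, -0.0, -1.0]]
wrist_force: [-0.9, -0.4, -1.5]
gripper_width: 0.589
```

play_rows:
  commands:
    - [[0,0,-0.001,0,0,0,1],[0,0,-0.001,0,0,0,1],[0,0,-0.001,0,0,0,1]]

```text
time_s: 6.9
tcp_pos: [0.5426, 0.1558, 0.0723]
ee_rot: [[-0.951, -0.31, 0.0], [-0.31, 0.951, 0.0], [-0.0, 0.0, -1.0]]
wrist_force: [0.1, 0.2, -2.6]
gripper_width: 0.582
```

play_rows:
  commands:
    - [[0,0,0,0,0,0,0.4],[0,0,0,0,0,0,0.3],[0,0,0,0,0,0,0.2],[0,0,0,0,0,0,0.1],[0,0,0,0,0,0,0]]

```text
time_s: 7.4
tcp_pos: [0.5426, 0.1558, 0.0724]
ee_rot: [[-0.951, -0.31, 0.0], [-0.31, 0.951, 0.0], [-0.0, 0.0, -1.0]]
wrist_force: [0.7, 0.1, -0.2]
gripper_width: 0.878
```

play_rows:
  commands:
    - [[0,0,0,0,0,0,0],[0,0,0,0,0,0,0],[0,0,0,0,0,0,0],[0,0,0,0,0,0,0]]

```text
time_s: 7.8
tcp_pos: [0.5425, 0.1557, 0.0722]
ee_rot: [[-0.951, -0.31, -0.0], [-0.31, 0.951, -0.0], [0.0, -0.0, -1.0]]
wrist_force: [-0.2, 1.0, -0.1]
gripper_width: 0.997
```

play_rows:
  commands:
    - [[0,0,0.02,0,0,0,0],[0,0,0.05,0,0,0,0],[0,0,0.09,0,0,0,0],[0,0,0.12,0,0,0,0],[0,0,0.14,0,0,0,0]]

```text
time_s: 8.3
tcp_pos: [0.5434, 0.1561, 0.2152]
ee_rot: [[-0.951, -0.31, 0.004], [-0.31, 0.951, 0.002], [-0.004, 0.0, -1.0]]
wrist_force: [-0.1, 0.5, 1.0]
gripper_width: 1.0
```

play_rows:
  commands:
    - [[-0.02,0.035,0,0,0,0,0],[-0.04,0.075,0,0,0,0,0],[-0.06,0.115,0,0,0,0,0],[-0.08,0.155,0,0,0,0,0],[-0.09,0.18,0,0,0,0,0]]

```text
time_s: 8.8
tcp_pos: [0.451, 0.338, 0.2124]
ee_rot: [[-0.95, -0.312, 0.0], [-0.312, 0.95, 0.001], [-0.0, 0.001, -1.0]]
wrist_force: [0.0, -0.6, -0.3]
gripper_width: 1.002
```

play_rows:
  commands:
    - [[0,0.02,0,0,0,0,0],[0,0.02,0,0,0,0,0],[0,0.02,0,0,0,0,0]]

```text
time_s: 9.1
tcp_pos: [0.4528, 0.3555, 0.2118]
ee_rot: [[-0.951, -0.309, -0.001], [-0.309, 0.951, -0.001], [0.001, -0.001, -1.0]]
wrist_force: [0.2, -0.2, 0.5]
gripper_width: 0.999
```

```bash
python3 - <<'E'
from h import *
c=cap('top','top3.png');W=cloud(c).reshape(-1,3)
print(r.sense()['tcp_pos'],r.sense()['time_s'])
for n,x,y,R,z in(('mid',.5415,.155,.04,.11),('narrow',.581,-.026,.04,.095),('wide',.550,-.335,.045,.095)):
    s=W[(np.hypot(W[:,0]-x,W[:,1]-y)<R)&(abs(W[:,2]-z)<.008)]
    (a,b),q=cv2.minEnclosingCircle(s[:,:2].astype(np.float32))
    k=np.linalg.lstsq(np.c_[s[:,:2]-s[:,:2].mean(0),np.ones(len(s))],s[:,2],rcond=None)[0]
    print(n,len(s),round(a,4),round(b,4),round(2*q,4),'z',np.median(s[:,2]).round(4),'slope',k[:2].round(3))
s=cap('side')['image']
cv2.imwrite('pics/fin.png',np.hstack([cv2.resize(s[80:210,180:310,::-1],None,fx=3,fy=3),cv2.resize(c['image'][130:260,100:230,::-1],None,fx=3,fy=3)]))
E
```

```text
[0.45294855 0.35502112 0.21195585] 9.15
mid 612 0.5409 0.1558 0.0523 z 0.1088 slope [0.007 0.005]
narrow 271 0.5814 -0.0255 0.0372 z 0.0938 slope [ 0.008 -0.003]
wide 1025 0.5504 -0.3363 0.0699 z 0.0936 slope [ 0.007 -0.004]
```

View pics/fin.png

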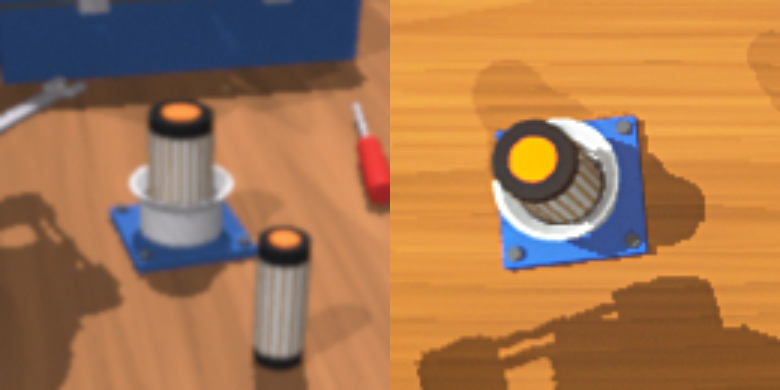

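The picture shows the cartridge standing upright in the bowl (left crop, top at (182,112)), with the gripper clear. The top measures 15 mm higher than it did on the bench, which is the height of the bowl's floor. I'm handing in.

```bash
python3 -c "
from station import r
print(r.finish_job())"
```

```text
the job is handed in; nothing more can be done
None
```

The 52 mm cartridge is standing in the bowl and the job is handed in, at about 9.2 s on the robot's clock. I gripped it, lowered it about 36 mm into the bowl's mouth while still holding it, released it on the floor and backed the arm away.

- **Middle cartridge:** its top measured 0.109 m, which is 15 mm higher than on the bench and matches the bowl's floor. Its axis was within about 1 mm of the bowl's, and the tilt was below 0.01 rad.
- **Other two cartridges:** the 68 mm and 36 mm ones stood upright on the bench at their starting places, more than 180 mm from the bowl. I did not touch them or the yellow and purple look-alikes.
- **Disagreements:**
  - The wrist force showed no clear contact with the floor before I let go, so the seating rests on the height measurement.
  - It also read about +6 N vertically while the fingers closed on the cartridge, which I did not explain.

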